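# Shim the rocking bench scale

### The job

The bench scale rocks because its front right foot, the one nearest the yellow wedge, is seized too short. With the fingertips, and without picking anything up, push the wedge in under that foot until the scale no longer rocks, leaving the scale standing level where it is and the other things alone. Then press down with a fingertip on the corner of the steel pan above that foot, firmly but not hard, and finish while still holding it pressed, so that one sees it stand firm.

Things in the scene. Friction and masses are not known exactly. Their poses are not given: they have to be found in the camera images.
- scale: Bench scale, 2 kg: grey case 200x200 mm, its underside 16 mm over the table, square steel pan on top (flat, 60 mm over the table), sloping console in front. Origin on the table under the middle of the case; x to its back, y to its left, z up. Rubber feet 20 mm across at x +-75, y +-80 mm; three stand on the table and hold it level. Shifts if pushed sideways with more than about 10 N.
- loose_sole (a point): Centre of the underside of the short foot, the scale's front right one (x -75, y -80 mm, so 20 mm in from the case's right side); its height is the gap, 4 to 6.5 mm, different at each start. The foot cannot be screwed out.
- loose_corner (a point): Point on top of the pan straight above the short foot, 23 mm in from the pan's front edge and 18 mm from its right edge: the place to press. Unshimmed, 2 to 3 N here rocks the scale down 2 to 3.5 degrees until the foot touches the table; let go, it rocks back. Press with 4 N or more, below 30 N.
- wedge: Loose yellow levelling wedge with black ribs, lying flat right of the scale, thin end roughly towards the short foot. 100 mm long, 46 mm wide, 110 g; top rises evenly from 1.5 mm at the thin end to 15.5 mm at the heel. Origin under its middle; x along it to the thin end (+50 mm), heel face at -50 mm, z up.
- wedge_heel (a point): Middle of the upright heel face of the wedge, 6 mm above the table: the place to push. The wedge slides on the table with under 1 N and jams by friction once it bears on the foot: the push rises over a few mm, 5 N leaves it snug, beyond about 10 N it lifts or shifts the scale.
- jar_gold: Glass jar with gold lid, 62 mm wide, 66 mm tall, bystander; origin under its centre.
- ball_valve: Small steel ball valve with blue lever, 40x130 mm, 62 mm tall, bystander; origin under its centre.
- gasket_white: White gasket ring, 64 mm wide, 8 mm thick, lying flat, bystander; origin under its centre.
- screwdriver: Screwdriver with red grip, 209 mm long, 26 mm thick, lying, bystander; origin under its middle.
Not all that is in view belongs to the job. Several things have the shape of the wedge; the one meant has the colours described above.

How it is judged:
By the outcome, as a careful person would: the job done as asked, in the order asked, and still so for the second after the job is handed in, while the arm keeps its last pose, push and grip.
It also fails if it takes over 48 s, if anything falls off the work surface, if the arm or the gripper's body presses on something with over 40 N, if the wrist force passes 120 N, or if a joint passes its speed limit or range.

### The arm

A 6-joint arm with a two-finger parallel gripper is mounted at the origin on a cart in front of the work surface, level with it; the furniture and walls round the work are solid. World frame = base frame: x ahead of the robot, y to its left, z up, the work surface at z = 0. Lengths are in m, angles in degrees, forces in N, time in s.
With the tool pointing down it reaches from about 0.25 to 0.725 m from the base axis. Payload 9.7 kg.
Tool frame: the origin (TCP) lies on the centre line of the jaws, within the pads' length; the fingertips stand bot.nose_length ahead of it and the grasp point (between the pads) lies 11 mm behind it (bot.nose_length is the distance from the TCP to the fingertips, in m); z points along the fingers, y is the line along which they close (so a half turn about z gives the same grasp; the last joint's range is limited). The gripper opens to 85 mm and grips with 20 to 120 N. Pads are 22 mm wide; open, the fingers measure 114 mm over their backs; the gripper's body (76 mm by 85 mm) begins 54 mm behind the grasp point. The pads swing forward as they close: fully open they stand 13 mm farther back than shut.
Start: joints at [0, 4.979, 10.078, 95.1, 0, 90], TCP at [0.55, -0, 0.239] pointing down, gripper open.
Joint ranges: [-179.16, 179.16], [-48.56, 103.87], [-65.8, 70.77], [-126.05, 130.52], [-82.76, 87.17], [-180, 180]. Speed limits (degrees/s): [127.2, 127.2, 147.25, 180, 180, 180].

### API

Orientations are given as [roll, pitch, yaw] about the fixed x, y, z axes, in that order (R = Rz(yaw) Ry(pitch) Rx(roll)).
In Python, from workcell import bot gives the robot as it stands. The module is installed in compiled form; this text tells all that it offers.
- The arm moves only by the shell command python3 -m inch 'ROWS' [OPENING] [FORCE]. ROWS is JSON, a list of rows, each a list of 4 numbers: the shift along the world's x, y, z in cm, then the turn about the world's z in degrees. A call has exactly 8 rows; each row is the pose to reach, as a shift and turn from the pose commanded when the call began; what a row does not reach only later rows make up. A row lasts 1/8 s, in which the tool goes at most 62.5 mm and 10.7 degrees, less where a joint would pass 70% of its speed; a pose out of reach is approached as far as the arm can. A call with a gripper value outside its range is refused whole. OPENING is the finger opening in cm, from 0 to 8.54, set as the call begins (- or left out, the last holds). The fingers move at their own pace and stop on an object; FORCE is the grip in N (left out, the last holds). Time passes only in rows, so rows that repeat a pose let the fingers close, or fill a call up. It gives the time, the measured TCP pose, the force, the opening and the grip force at its end, in the units of the state.
- bot.get_obs(): the state, without advancing time (a new reading comes with each control period).
- bot.camera(name): name is "scene" or "side" or "wrist"; returns a dict with "img" (384x512x3 uint8, red, green, blue), "fovy" (degrees; the focal length in pixels is half the picture's height over the tangent of half this angle, whatever the lens; pixels are square), "cx", "cy" (the principal point, pixels), "R" (3x3) and "t" (3): a world point X has camera coordinates R X + t; the wrist camera has in their place "mount" (4x4, takes a point from camera to tool coordinates, whose origin is the TCP and whose axes are the flange's). Camera axes: x right, y down, z forward; pixel columns grow to the right and rows downward; lengths in m; the calibration is good to about 2 mm. The wrist camera is an equidistant fisheye: a pixel r from the principal point sees the ray r / f radians off the axis. A picture is of the moment at which its call begins: read the wrist's pose just before it. There is no depth.
- bot.job_done(): hands the job in; it is judged then, once.
Trained networks look in a picture, given as the dict that the camera call returned (one of the last four; its "shot" number tells which), for a name from the list of things; names that differ only in an ending like _2 or _b are one class to them, and where a whole thing is asked for, a point or a joint stands for the part that bears it (a point fixed in the world has none). Each returns a list of dicts, best first, with "score" (0 to 1); they miss things now and then, are a little off and sometimes report something else, mostly with a low value. They report only what shows in the picture. A call takes as long as a camera call. They do not tell look-alikes from the thing itself.
- bot.find_in(thing, picture): "point" ([column, row] in pixels, amid what is visible of it).
- bot.landmark_of(thing, picture): "point" ([column, row] in pixels: a listed point, or the origin of a listed thing).
The state is a dict: "time": time; "q": joint angles; "qd": joint speeds; "joint_efforts": joint torques, N m; "ee_pos": TCP position; "tcp_rot": TCP orientation; "wrist_force": force on the tool from outside, world axes, zero at the start; "torque": the same for the moment, N m; "opening": finger opening in m; "grasp_force": force on a finger pad.
Only numpy, scipy, OpenCV 4.12 (cv2) and the standard library are available. Lean on these libraries where they do the work, as an engineer would, in place of code of your own. Each camera call takes 0.05 s, during which the arm holds its last target. There are 200 camera calls.

## Working session

There is one attempt and no reset: what is moved stays moved. The work goes in short steps, Python scripts to look and compute and a shell command to move; the robot and the scene stay as the last step left them, time stands still between calls to the robot, and variables do not carry over. Pictures are saved under pics/ and viewed, at most 10 in all, crops included, and the job is handed in when it is done.

```bash
mkdir -p pics; cat > h.py <<'E'
import numpy as np, cv2
from workcell import bot
def save(c,n,crop=None,s=1):
    im=c["img"]
    if crop: a,b,d,e=crop; im=im[b:e,a:d]
    if s!=1: im=cv2.resize(im,None,fx=s,fy=s,interpolation=cv2.INTER_CUBIC)
    cv2.imwrite("pics/"+n,im[:,:,::-1])
def f(c): return c["img"].shape[0]/2/np.tan(np.radians(c["fovy"])/2)
def pt(c,p,z):
    R=np.array(c["R"]);t=np.array(c["t"])
    d=R.T@np.array([(p[0]-c["cx"])/f(c),(p[1]-c["cy"])/f(c),1.]); o=-R.T@t
    return o+d*(z-o[2])/d[2]
def px(c,X):
    v=np.array(c["R"])@np.array(X)+np.array(c["t"]); return np.array([c["cx"],c["cy"]])+f(c)*v[:2]/v[2]
E
python3 - <<'E'
from h import *
Z=dict(scale=0,loose_sole=.005,loose_corner=.06,wedge=0,wedge_heel=.006,jar_gold=0,ball_valve=0,gasket_white=0,screwdriver=0)
cs=[bot.camera(n) for n in("scene","side")]
for n,c in zip(("scene","side"),cs):
    save(c,n+".png")
    print(n,"cam at",np.round(-np.array(c["R"]).T@np.array(c["t"]),3))
    for k,z in Z.items():
        for r in bot.landmark_of(k,c)[:4]:
            if r["score"]>.2: print(k,round(r["score"],2),np.round(r["point"]),np.round(pt(c,r["point"],z),4))
o=bot.get_obs();print(bot.nose_length,o["time"],o["tcp_rot"],o["wrist_force"],o["opening"])
E
cd pics; python3 -c "
import cv2,numpy as np
"
```

```text
scene cam at [0.005 0.591 1.065]
scale 0.61 [214. 206.] [0.6381 0.1138 0.    ]
loose_corner 0.93 [258. 183.] [0.58   0.0107 0.06  ]
wedge 0.93 [324. 169.] [ 0.5209 -0.1933  0.    ]
wedge 0.92 [251. 302.] [0.3741 0.2326 0.    ]
wedge 0.62 [269. 172.] [ 0.6194 -0.0747  0.    ]
wedge 0.6 [300. 256.] [0.3782 0.0624 0.    ]
wedge_heel 0.83 [337. 163.] [ 0.5082 -0.2332  0.006 ]
wedge_heel 0.78 [285. 165.] [ 0.6046 -0.1209  0.006 ]
wedge_heel 0.77 [308. 220.] [ 0.4328 -0.0278  0.006 ]
wedge_heel 0.74 [278. 264.] [0.3972 0.1206 0.006 ]
jar_gold 0.39 [258. 116.] [ 0.8046 -0.2111  0.    ]
ball_valve 0.89 [307. 116.] [ 0.6985 -0.3181  0.    ]
gasket_white 0.85 [167. 293.] [0.525  0.3586 0.    ]
screwdriver 0.62 [132. 263.] [0.6481 0.3728 0.    ]
side cam at [-0.069 -1.083  0.811]
scale 0.67 [266. 190.] [0.6465 0.127  0.    ]
loose_corner 0.83 [266. 192.] [0.5835 0.026  0.06  ]
wedge 0.88 [279. 248.] [ 0.5104 -0.1824  0.    ]
wedge 0.8 [243. 235.] [ 0.4486 -0.0728  0.    ]
wedge 0.67 [209. 214.] [0.4067 0.0798 0.    ]
wedge 0.59 [186. 196.] [0.382  0.2231 0.    ]
wedge_heel 0.92 [227. 229.] [ 0.4161 -0.0294  0.006 ]
wedge_heel 0.83 [286. 256.] [ 0.5041 -0.2294  0.006 ]
wedge_heel 0.79 [299. 224.] [ 0.6239 -0.1147  0.006 ]
wedge_heel 0.68 [168. 194.] [0.3303 0.2583 0.006 ]
jar_gold 0.64 [363. 226.] [ 0.7989 -0.2077  0.    ]
ball_valve 0.57 [360. 251.] [ 0.7068 -0.3035  0.    ]
gasket_white 0.74 [362. 254.] [ 0.7035 -0.317   0.    ]
gasket_white 0.55 [208. 170.] [0.5302 0.3684 0.    ]
screwdriver 0.62 [239. 164.] [0.6541 0.3527 0.    ]
0.008 1.0 [-1.79998066e+02 -1.29376042e-03  8.99982685e+01] [-0.75861569  0.74558316  0.2309609 ] 0.08519255845932078
```

View pics/scene.png

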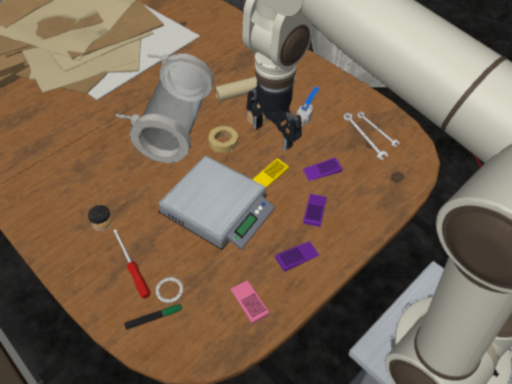

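View pics/side.png

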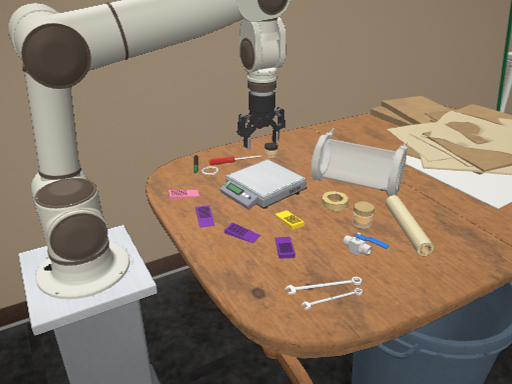

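The yellow one with black ribs, at scene (270,173) and side (290,219), fits the description. The look-alikes are purple, at scene (323,169), (315,210) and (297,256), and pink, at (250,301). Next I enlarge it to confirm and fit its pose.

```bash
cat > m.py <<'E'
from h import *
from scipy.optimize import minimize
def ymask(c):
    h=cv2.cvtColor(c["img"],cv2.COLOR_RGB2HSV)
    m=cv2.inRange(h,(22,170,120),(34,255,255)); m=cv2.morphologyEx(m,cv2.MORPH_CLOSE,np.ones((7,7)))
    n,l,s,_=cv2.connectedComponentsWithStats(m)
    k=1+np.argmax(s[1:,4]) ; return (l==k).astype(np.uint8)
W=np.array([[x,y,z] for x,zt in((.05,.0015),(-.05,.0155)) for y in(-.023,.023) for z in(0,zt)])
def sil(c,p,proj=px,S=8):
    a=np.radians(p[2]);R=np.array([[np.cos(a),-np.sin(a),0],[np.sin(a),np.cos(a),0],[0,0,1]])
    q=np.array([proj(c,R@w+[p[0],p[1],0]) for w in W])
    m=np.zeros((384*4,512*4),np.uint8); cv2.fillConvexPoly(m,cv2.convexHull(np.round((q+.5)*4*16).astype(np.int32)),255,shift=4)
    return cv2.resize(m,(512,384),interpolation=cv2.INTER_AREA)/255.
def fit(cams,p0,proj=px):
    ms=[ymask(c) for c in cams]
    g=lambda p:sum(np.abs(sil(c,(p[0],p[1],p[2]*1000),proj)-m).sum() for c,m in zip(cams,ms))
    b=None
    for d in(-15,0,15):
        r=minimize(g,[p0[0],p0[1],(p0[2]+d)/1000],method="Nelder-Mead",options=dict(initial_simplex=np.array([[p0[0],p0[1],(p0[2]+d)/1000]]*4)+np.vstack([np.zeros(3),np.eye(3)*.01]),xatol=1e-5,fatol=.05))
        if b is None or r.fun<b.fun:b=r
    return [round(b.x[0],4),round(b.x[1],4),round(b.x[2]*1000,1)],round(b.fun,1),[int(m.sum()) for m in ms]
E
python3 - <<'E'
from m import *
side=bot.camera("side"); sc=bot.camera("scene"); w=bot.camera("wrist")
print("side",fit([side],(.62,-.075,75))); print("scene",fit([sc],(.62,-.075,75))); print("both",fit([side,sc],(.62,-.075,75)))
a=cv2.resize(sc["img"][145:255,150:350],(800,440),interpolation=cv2.INTER_CUBIC)
b=cv2.resize(side["img"][150:250,205:325],(528,440),interpolation=cv2.INTER_CUBIC)
cv2.imwrite("pics/a.png",a[:,:,::-1]);save(w,"w.png")
save(side,"b.png",(205,145,335,245),6)
print(w["fovy"],w["cx"],w["cy"],np.round(w["mount"],4).tolist())
for k in("wedge","loose_corner","wedge_heel","scale"):
    for r in bot.landmark_of(k,w)[:3]: print(k,r["score"],np.round(r["point"]))
E
```

```text
side ([np.float64(0.6157), np.float64(-0.0678), np.float64(90.1)], np.float64(28.0), [283])
scene ([np.float64(0.6141), np.float64(-0.0742), np.float64(90.5)], np.float64(51.7), [512])
both ([np.float64(0.6142), np.float64(-0.0711), np.float64(89.4)], np.float64(101.8), [283, 512])
65.70646984690485 260.77135333870916 191.44372691443573 [[0.0003, -0.958, -0.2866, 0.0732], [1.0, 0.0, 0.0009, 0.0003], [-0.0009, -0.2866, 0.958, -0.1346], [0.0, 0.0, 0.0, 1.0]]
wedge 0.86 [135. 110.]
wedge 0.75 [185. 211.]
wedge 0.72 [306. 211.]
loose_corner 0.86 [288. 146.]
loose_corner 0.46 [311. 210.]
wedge_heel 0.95 [141.  77.]
wedge_heel 0.75 [161. 179.]
wedge_heel 0.7 [231. 307.]
scale 0.63 [333.  66.]
```

View pics/b.png

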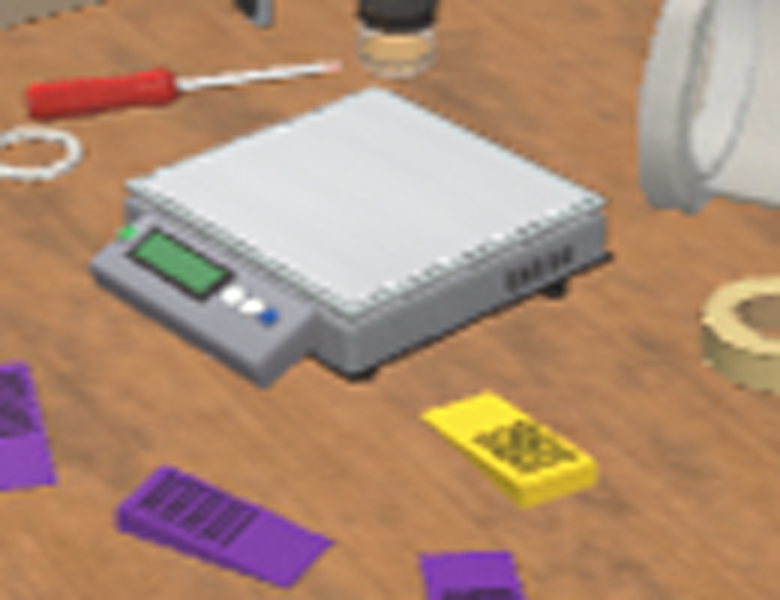

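View pics/w.png

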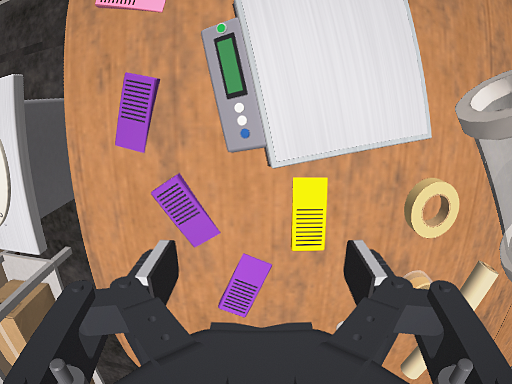

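View pics/a.png

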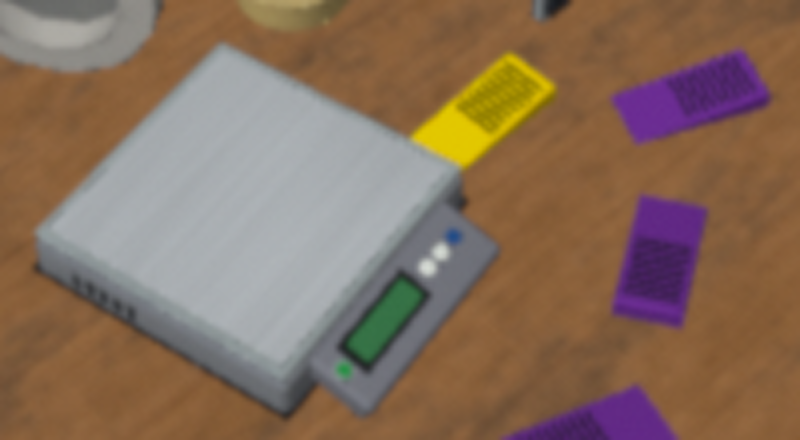

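The crops confirm the yellow wedge with black ribs: wrist (310,214), thin end at row 178, heel at row 250. The pan's front right corner is at wrist (273,167), side (264.5,197) and scene (265.5,188).

```bash
cat >> m.py <<'E'
from scipy.spatial.transform import Rotation as Ro
def wcam():
    o=bot.get_obs(); c=bot.camera("wrist"); c["o"]=o; return c
def wpose(c):
    T=np.eye(4);T[:3,:3]=Ro.from_euler("xyz",c["o"]["tcp_rot"],degrees=True).as_matrix();T[:3,3]=c["o"]["ee_pos"];return T@np.array(c["mount"])
def wpx(c,X):
    v=np.linalg.inv(wpose(c))@np.r_[X,1]; t=np.arctan2(np.hypot(v[0],v[1]),v[2]); return np.array([c["cx"],c["cy"]])+f(c)*t*v[:2]/np.hypot(v[0],v[1])
def wpt(c,p,z):
    d=np.array(p)-[c["cx"],c["cy"]];r=np.hypot(*d);t=r/f(c);T=wpose(c)
    g=T[:3,:3]@np.r_[np.sin(t)*d/r,np.cos(t)];o=T[:3,3];return o+g*(z-o[2])/g[2]
E
python3 - <<'E'
from m import *
w=wcam();side=bot.camera("side"); sc=bot.camera("scene")
print("wedge wrist",fit([w],(.615,-.07,90),wpx))
L=lambda n,fn,c,ps:[print(n,k,np.round(fn(c,p,.06),4)) for k,p in ps.items()]
L("wrist",wpt,w,dict(FR=(273,167),BR=(431,136)))
L("side",pt,side,dict(FR=(264.5,197),BR=(305.8,178.8),FL=(226.7,176),BL=(267.5,159.7)))
L("scene",pt,sc,dict(FR=(265.5,188),BR=(205.5,156),FL=(221,235.5),BL=(160,203)))
for r in bot.landmark_of("loose_corner",w)[:1]: print(wpt(w,r["point"],.06))
for p in ((430,208),): print("tape",wpt(w,p,.02))
E
```

```text
wedge wrist ([np.float64(0.615), np.float64(-0.0682), np.float64(90.0)], np.float64(59.0), [2521])
wrist FR [0.5638 0.0068 0.06  ]
wrist BR [0.752  0.0478 0.06  ]
side FR [0.5662 0.0024 0.06  ]
side BR [0.7499 0.0397 0.06  ]
side FL [0.5225 0.1867 0.06  ]
side BL [0.7093 0.229  0.06  ]
scene FR [0.5547 0.0068 0.06  ]
scene BR [0.7461 0.0454 0.06  ]
scene FL [0.5259 0.1861 0.06  ]
scene BL [0.7046 0.232  0.06  ]
[0.58160438 0.02895537 0.06      ]
tape [ 0.79197077 -0.05731989  0.02      ]
```

```bash
python3 -m inch '[[2,-5,-2,0],[5,-8,-5,0],[6.5,-9.5,-10,0],[6.5,-9.5,-15,0],[6.5,-9.5,-19,0],[6.5,-9.5,-21,0],[6.5,-9.5,-22.9,0],[6.5,-9.5,-22.9,0]]' 6.5; python3 -m inch '[[0,0,0,0],[0,0,0,0],[0,0,0,0],[0,0,0,0],[0,0,0,0],[0,0,0,0],[0,0,0,0],[0,0,0,0]]' 4.8 20;python3 - <<'E'
from m import *
print(bot.nose_length)
w=wcam();save(w,"w2.png");print(fit([w],(.615,-.07,90),wpx)); print(fit([bot.camera("side")],(.615,-.07,90)))
E
```

```text
time: 2.55
ee_pos: [0.6147, -0.0949, 0.0098]
tcp_rot: [-179.9, -0.0, 90.0]
wrist_force: [0.6, -0.8, 1.0]
opening: 0.065
grasp_force: 0.0
time: 3.55
ee_pos: [0.615, -0.095, 0.0103]
tcp_rot: [-180.0, 0.0, 90.0]
wrist_force: [0.3, -0.4, -0.4]
opening: 0.048
grasp_force: 0.0
0.008
([np.float64(0.6149), np.float64(-0.0687), np.float64(90.3)], np.float64(427.1), [18006])
([np.float64(0.6347), np.float64(-0.0784), np.float64(56.5)], np.float64(116.4), [154])
```

View pics/w2.png

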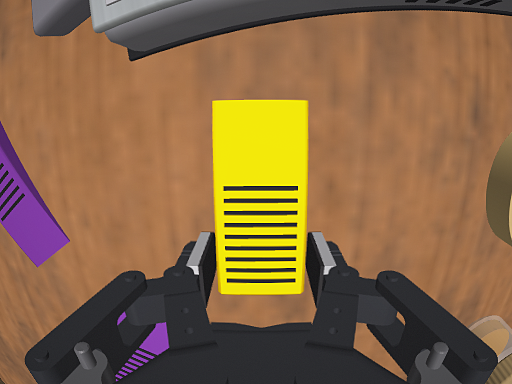

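Fingers straddle the wedge without touching it (edges at columns 213 and 308), heel at row 293. I turn it about the tool, which puts its axis on the foot.

```bash
python3 -m inch '[[0,0,0,5],[0,0,0,10],[0,0,0,14],[0,0,0,17],[0,0,0,19],[0,0,0,19],[0,0,0,16],[0,0,0,16]]'; python3 - <<'E'
from m import *
w=wcam();print(fit([w],(.61,-.07,105),wpx))
E
```

```text
time: 4.65
ee_pos: [0.615, -0.095, 0.0103]
tcp_rot: [-180.0, 0.0, 106.0]
wrist_force: [-0.0, -0.1, -0.3]
opening: 0.048
grasp_force: 0.0
([np.float64(0.6091), np.float64(-0.0693), np.float64(103.9)], np.float64(439.2), [17988])
```

```bash
python3 -m inch '[[0,0,0,0],[0,0,0,0],[0,0,0,-2],[0.4,-1.6,0,-2],[0.8,-3.3,0,-2],[1.2,-4.8,0,-2],[1.2,-4.8,0,-2],[1.2,-4.8,0,-2]]' 5.6; python3 -m inch '[[0,0,0,0],[0,0,0,0],[0,0,0,0],[0,0,0,0],[0,0,0,0],[0,0,0,0],[0,0,0,0],[0,0,0,0]]' 2; python3 - <<'E'
from m import *
w=wcam();print(fit([w],(.61,-.07,105),wpx));save(w,"w3.png")
E
```

```text
time: 5.7
ee_pos: [0.6269, -0.1431, 0.0101]
tcp_rot: [-180.0, -0.0, 104.0]
wrist_force: [-1.5, 0.5, -0.9]
opening: 0.056
grasp_force: 0.0
time: 6.7
ee_pos: [0.627, -0.143, 0.0103]
tcp_rot: [180.0, 0.0, 104.0]
wrist_force: [-1.0, 0.4, -0.5]
opening: 0.02
grasp_force: 0.0
([np.float64(0.6089), np.float64(-0.0684), np.float64(103.8)], np.float64(517.7), [20586])
```

View pics/w3.png

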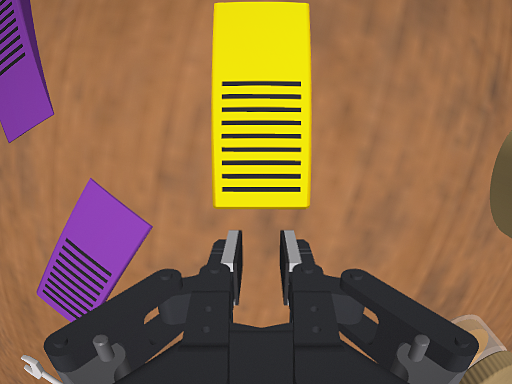

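```bash
python3 -m inch '[[-0.3,1.1,0,0],[-0.5,2.0,0,0],[-0.7,2.9,0,0],[-1.0,3.9,0,0],[-1.2,4.8,0,1],[-1.4,5.6,0,1],[-1.6,6.3,0,1],[-1.7,6.8,0,1]]'; python3 - <<'E'
from m import *
w=wcam();print(fit([w],(.592,-.015,105),wpx)); print(w["o"]["ee_pos"],w["o"]["wrist_force"])
E
```

```text
time: 7.75
ee_pos: [0.6099, -0.0746, 0.0103]
tcp_rot: [-180.0, 0.0, 105.0]
wrist_force: [0.3, -0.1, 0.0]
opening: 0.0201
grasp_force: 0.3
([np.float64(0.6006), np.float64(-0.0391), np.float64(104.4)], np.float64(4675.7), [15166])
[ 0.60987288 -0.07461053  0.01028919] [ 0.25867928 -0.07747527  0.02478565]
```

```bash
python3 -m inch '[[-0.03,0.1,0,0],[-0.06,0.2,0,0],[-0.08,0.3,0,0],[-0.1,0.4,0,0],[-0.13,0.5,0,0],[-0.13,0.5,0,0],[-0.13,0.5,0,0],[-0.13,0.5,0,0]]'; python3 -m inch '[[-0.03,0.1,0,0],[-0.06,0.2,0,0],[-0.08,0.3,0,0],[-0.08,0.3,0,0],[-0.08,0.3,0,0],[-0.08,0.3,0,0],[-0.08,0.3,0,0],[-0.08,0.3,0,0]]'
```

```text
time: 8.8
ee_pos: [0.6087, -0.0699, 0.0102]
tcp_rot: [-180.0, -0.0, 105.0]
wrist_force: [0.3, -0.7, 0.2]
opening: 0.0199
grasp_force: 0.1
time: 9.8
ee_pos: [0.6079, -0.067, 0.0103]
tcp_rot: [180.0, 0.0, 105.0]
wrist_force: [-0.2, 0.3, 0.6]
opening: 0.0201
grasp_force: 0.0
```

```bash
python3 - <<'E'
from m import *
w=wcam(); s=bot.camera("side"); a=np.vstack([w["img"][0:250,100:400][:,:,:]]); 
b=cv2.resize(s["img"][170:232,235:310],(363,300),interpolation=cv2.INTER_CUBIC)
a=cv2.resize(a,(360,300)); cv2.imwrite("pics/c1.png",np.hstack([a,b])[:,:,::-1])
E
```

```text
(no output)
```

View pics/c1.png

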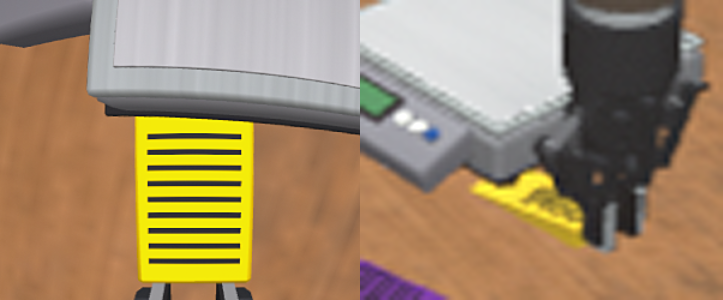

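The wedge's thin end is under the case at the foot (right half, about (510,185)), square to the push. I continue in small steps, watching the force.

```bash
python3 -m inch '[[-0.03,0.1,0,0],[-0.06,0.2,0,0],[-0.08,0.3,0,0],[-0.08,0.3,0,0],[-0.08,0.3,0,0],[-0.08,0.3,0,0],[-0.08,0.3,0,0],[-0.08,0.3,0,0]]'
```

```text
time: 10.9
ee_pos: [0.6071, -0.064, 0.0103]
tcp_rot: [180.0, -0.0, 105.0]
wrist_force: [1.0, 0.9, -0.1]
opening: 0.0198
grasp_force: 0.0
```

```bash
python3 -m inch '[[-0.03,0.1,0,0],[-0.06,0.2,0,0],[-0.06,0.2,0,0],[-0.06,0.2,0,0],[-0.06,0.2,0,0],[-0.06,0.2,0,0],[-0.06,0.2,0,0],[-0.06,0.2,0,0]]'
```

```text
time: 11.9
ee_pos: [0.6065, -0.0621, 0.0103]
tcp_rot: [180.0, 0.0, 105.0]
wrist_force: [1.4, -4.5, 0.0]
opening: 0.0202
grasp_force: 2.3
```

```bash
python3 -m inch '[[-0.03,0.1,0,0],[-0.06,0.2,0,0],[-0.06,0.2,0,0],[-0.06,0.2,0,0],[-0.06,0.2,0,0],[-0.06,0.2,0,0],[-0.06,0.2,0,0],[-0.06,0.2,0,0]]'
```

```text
time: 12.9
ee_pos: [0.606, -0.0606, 0.0103]
tcp_rot: [-180.0, 0.1, 105.0]
wrist_force: [2.2, -8.2, -1.9]
opening: 0.0195
grasp_force: 3.9
```

```bash
python3 -m inch '[[0.3,-1,0,0],[0.8,-3,0,0],[0.8,-3,0,0],[0.8,-3,3,0],[0.8,-3,7,0],[0.8,-3,11,0],[0.8,-3,13,0],[0.8,-3,13,0]]' - ; python3 -m inch '[[0,0,0,0],[0,0,0,0],[0,0,0,0],[0,0,0,0],[0,0,0,0],[0,0,0,0],[0,0,0,0],[0,0,0,0]]' 0; python3 - <<'E'
from m import *
w=wcam(); s=bot.camera("side")
for r in bot.landmark_of("loose_corner",w)[:1]: print(r["score"],wpt(w,r["point"],.06))
for r in bot.landmark_of("wedge_heel",w)[:3]: print(r["score"],wpt(w,r["point"],.006))
a=w["img"][0:384,60:480]; b=cv2.resize(s["img"][170:235,232:312],(312,254),interpolation=cv2.INTER_CUBIC); b=np.vstack([b,np.zeros((384-254,312,3),np.uint8)])
cv2.imwrite("pics/c2.png",np.hstack([a,b])[:,:,::-1])
E
```

```text
time: 13.9
ee_pos: [0.6147, -0.0902, 0.1419]
tcp_rot: [179.8, 0.0, 105.0]
wrist_force: [0.1, -1.1, -1.0]
opening: 0.0203
grasp_force: 0.0
time: 14.9
ee_pos: [0.6139, -0.09, 0.1403]
tcp_rot: [180.0, 0.0, 105.0]
wrist_force: [0.1, 0.8, 0.7]
opening: 0.0
grasp_force: 0.0
0.87 [0.5796496  0.02998355 0.06      ]
0.96 [ 0.60400709 -0.04969747  0.006     ]
0.85 [ 0.5071897  -0.22165844  0.006     ]
0.56 [ 0.41963577 -0.02350056  0.006     ]
```

View pics/c2.png

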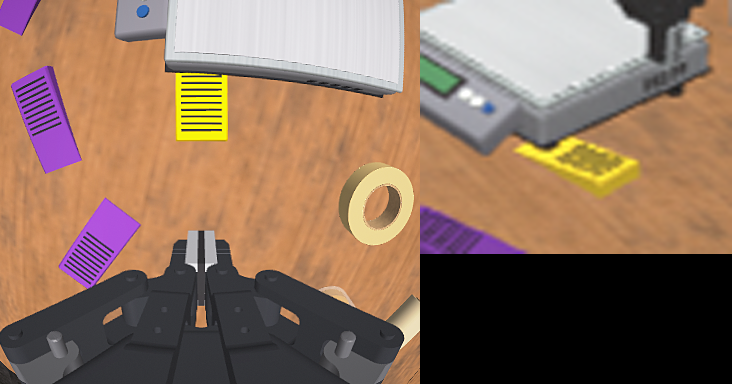

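The wedge sits under the foot (left half (202,106), right half (575,165)) and the scale is unmoved. Next I go above the corner.

```bash
python3 -m inch '[[-0.9,3.5,0,0],[-2.0,7.5,0,0],[-3.1,11,0,0],[-3.3,11.9,-1,0],[-3.3,11.9,-4,0],[-3.3,11.9,-6,0],[-3.3,11.9,-6.5,0],[-3.3,11.9,-6.5,0]]'; python3 -m inch '[[0,0,-0.1,0],[0,0,-0.2,0],[0,0,-0.3,0],[0,0,-0.4,0],[0,0,-0.5,0],[0,0,-0.5,0],[0,0,-0.5,0],[0,0,-0.5,0]]'
```

```text
time: 16.1
ee_pos: [0.581, 0.0286, 0.0753]
tcp_rot: [-180.0, 0.0, 105.0]
wrist_force: [-0.1, 0.5, 0.7]
opening: 0.0001
grasp_force: 0.0
time: 17.1
ee_pos: [0.5809, 0.029, 0.0703]
tcp_rot: [180.0, 0.0, 105.0]
wrist_force: [-0.1, 1.0, -0.1]
opening: -0.0001
grasp_force: 0.0
```

```bash
python3 -m inch '[[0,0,-0.05,0],[0,0,-0.1,0],[0,0,-0.15,0],[0,0,-0.2,0],[0,0,-0.25,0],[0,0,-0.25,0],[0,0,-0.25,0],[0,0,-0.25,0]]'
```

```text
time: 18.1
ee_pos: [0.5809, 0.029, 0.068]
tcp_rot: [180.0, 0.0, 105.0]
wrist_force: [-2.6, -0.2, 5.1]
opening: 0.0
grasp_force: 2.7
```

```bash
python3 -m inch '[[0,0,-0.02,0],[0,0,-0.04,0],[0,0,-0.04,0],[0,0,-0.04,0],[0,0,-0.04,0],[0,0,-0.04,0],[0,0,-0.04,0],[0,0,-0.04,0]]'; python3 - <<'E'
from m import *
s=bot.camera("side"); save(s,"c3.png",(205,145,335,245),6)
E
```

```text
time: 19.1
ee_pos: [0.5809, 0.029, 0.068]
tcp_rot: [180.0, 0.0, 105.0]
wrist_force: [-3.0, -0.0, 8.7]
opening: 0.0001
grasp_force: 4.0
```

View pics/c3.png

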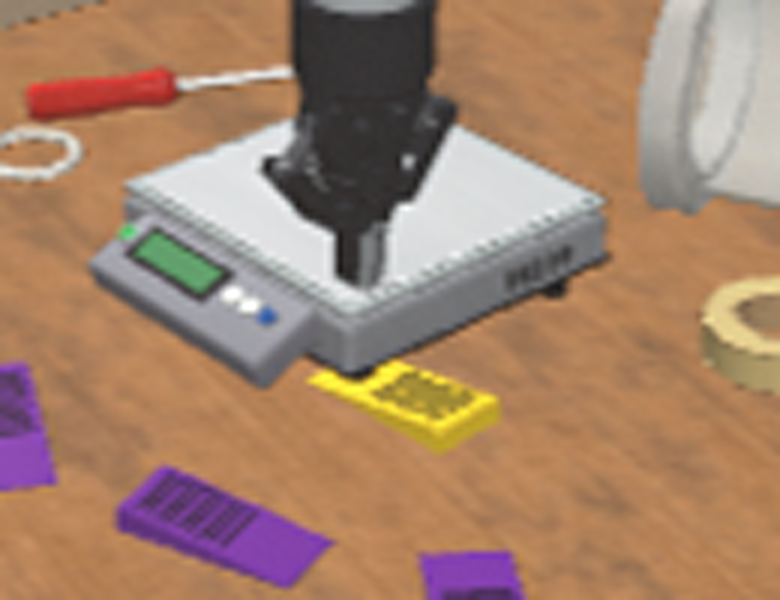

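The tip stands on the corner at (360,280). The wedge is under the foot at (355,370), the pan corners are where they were, and the height holds at 0.068 m as the press rises from 5 to 9 N. It stands firm.

```bash
python3 -c "
from workcell import bot; print(bot.job_done())"
```

```text
the job is handed in; nothing more can be done
None
```

The yellow wedge is snug under the short foot, the scale stands where it was and looks level, and I handed the job in with the fingertip pressing the pan corner at about 9 N without it giving.

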